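Click a filter cartridge into the plate reader

TASK

Take the filter cartridge with the full-width straight tab out of its stand and press it gently, grooved face towards the rear, down into the open bay of the plate reader's filter carriage until it clicks and sits fully home. Let go of it, then slide the reader's dust cover fully shut over it, and leave everything else as it stands.

Things in the scene. Friction and masses are not known exactly. Their poses are not given: they have to be found in the camera images.
- cartridge: the filter cartridge to fit, about 60 g: a black block 36 (x) by 26 (y) by 40 mm high, a round window in each y side, with a straight upright grip tab on top, 32 (x) by 12 (y) by 24 mm high, centred (64 mm high in all). Origin at the centre of its underside, z up. It stands loosely in any one of the stand's three pockets
- groove (a point): a point on the cartridge: the middle of the cross groove in its +x face (5 mm deep, 18 to 29 mm above the underside) into which the bay's ball clicks; the foot below that face is ramped, 3.5 mm back over the lowest 4.5 mm. Axes as the cartridge's
- stand: grey storage stand, fixed: 160 (x) by 56 (y) by 24 mm high with three pockets in a row along x, 48 mm apart, 16 mm deep, floor 8 mm above the bench; each holds a cartridge with 2.5 mm play in all, its groove towards the stand's +x. Origin at the centre of its underside
- reader: the microplate reader, a fixed cream and black instrument 330 deep (x) by 400 wide (y); origin at the centre of its underside, x from front to rear, z up. Its left part (+y) is a hood 200 mm high, its plate carrier standing out low in front; its right part is a deck 155 mm high with an opening 104 (x) by 120 (y) mm over the aluminium filter carriage, whose top lies 29 mm below the deck
- bay (a point): a point on the reader: NOMINAL centre of the mouth of the filter carriage's open bay, 126 mm above the bench, axes as the reader's. The bay: a well 38 (x) by 28 (y), 40 mm deep, with 45 degree lead-in edges 2 mm wide all round. x and z are true, but the carriage is parked and held fast anywhere up to 12 mm to either side along the reader's y: find the real bay by feel or by eye
- bay_ball (a point): a point on the reader: NOMINAL place (y as for bay) of the steel ball in the bay's rear (+x) wall, 23 mm above the bay's floor: 14 mm across, standing 4 mm into the bay on a spring (10 N, rising 2.5 N per mm). The cartridge's foot meets it after 14 to 17 mm of travel, needs a push of about 15 N to get past, then slides at 5 to 10 N; in the last 4 mm it clicks in and is drawn down
- bay_floor (a point): a point on the reader: NOMINAL centre (y as for bay) of the bay's rigid floor, 40 mm below bay. A cartridge that is home stands on it: its origin here, its block's top flush with the carriage's top, its tab's top 5 mm below the deck. Push with less than 25 N: all contact forces of the cartridge on the reader, the ball's squeeze included, must add up to less than 60 N
- cover (a joint): travel of the dark sliding dust cover of the deck opening, m: 0 = parked fully open behind the opening (starts within 15 mm of that), grows as it is pulled to the front, 0.112 = fully shut against its stop. It drags with about 2 N and stays where it is left. It passes 6 mm over the tab of a cartridge that is home
- cover_lip (a point): centre of the top of the cover's grip lip, an upright bar 10 (x) by 60 (y) by 18 mm high along the cover's front edge, standing on the 4 mm cover plate; axes as the reader's; the plate runs 107 mm from it to the rear
- cartridge_half: bystander: a like cartridge whose tab is only half as wide (14 mm, at its -x end), in another pocket of the stand; origin at the centre of its underside
- cartridge_knob: bystander: a like cartridge with a round knob, 16 mm across, in place of the tab, in another pocket of the stand; origin at the centre of its underside
- vial_a: bystander: a small capped vial, 26 mm across and 52 mm high, on the reader's hood; origin under it
- vial_b: bystander: a like vial on the reader's hood; origin under it
- vial_c: bystander: an amber vial of the same size on the bench in front of the stand; origin under it
- microplate: bystander: a white 96-well plate, 86 by 128 by 14 mm, on the rear of the reader's hood; origin under its centre
- tip_box: bystander: a pipette tip box, 84 by 122 by 55 mm, on the bench; origin under its centre
- wash_bottle: bystander: a bottle 66 mm across and 190 mm high with a blue cap, on the bench; origin under it

How it is judged:
On the way:
1. the cartridge is fully home in the bay and let go, the cover still open (z of cartridge in the frame of bay between -0.042 and -0.038 m and x of cartridge in the frame of bay between -0.004 and 0.004 m and y of cartridge in the frame of bay between -0.0145 and 0.0145 m and angle between cartridge's own z axis and vertical below 0.06 rad and x of groove in the frame of bay above 0.01 m and contact force between the fingers and cartridge below 0.1 N and value of joint cover below 0.06 m), for 0.2 s.
At the end, for the whole second after the job is handed in: the full-width-tab cartridge stands upright and still in the carriage's bay, grooved face to the rear, its underside within 2 mm of the bay's floor (so the ball is in its groove), and the dust cover is shut to within 4 mm of its stop (z of cartridge in the frame of bay between -0.042 and -0.038 m and x of cartridge in the frame of bay between -0.004 and 0.004 m and y of cartridge in the frame of bay between -0.0145 and 0.0145 m and angle between cartridge's own z axis and vertical below 0.06 rad and x of groove in the frame of bay above 0.01 m and linear speed of cartridge below 0.01 m/s and value of joint cover above 0.108 m); the robot touches nothing.
It fails at once if the cartridge is pressed on the reader with more than 60 N, the squeeze of the ball included (contact force between cartridge and reader above 60 N).
It fails at once if another cartridge is taken out of its pocket or knocked about (distance of any of cartridge_half, cartridge_knob from where it was at the start of the episode above 0.015 m).
It fails at once if a bystander is shifted by more than 30 mm (distance of any of vial_a, vial_b, vial_c, microplate, tip_box, wash_bottle from where it was at the start of the episode above 0.03 m).
It also fails if it takes over 72 s, if anything falls off the work surface, if the arm or the gripper's body presses on something with over 40 N, if the wrist force passes 120 N, or if a joint passes its speed limit or range.

ROBOT

A 7-joint arm with a two-finger parallel gripper is mounted at the origin on the work surface. World frame = base frame: x ahead of the robot, y to its left, z up, the work surface at z = 0. Lengths are in m, angles in rad, forces in N, time in s.
With the tool pointing down it reaches from about 0.425 to 0.875 m from the base axis. Payload 4.7 kg.
Tool frame: the origin (TCP) lies on the mounting face of the last link; the fingertips stand 182 mm ahead of it and the grasp point (between the pads) lies ahead of it (ctrl.grip_point_offset is the z of the grasp point in the tool frame, in m); z points along the fingers, y is the line along which they close (so a half turn about z gives the same grasp; the last joint's range is limited). The gripper opens to 87 mm and grips with 3 to 60 N. Pads are 19 mm wide; open, the fingers measure 117 mm over their backs; the gripper's body (75 mm by 190 mm) begins 51 mm behind the grasp point.
Start: joints at [-1.294, 0.321, -0.07, 1.45, 0.023, 1.371, -0.057], TCP at [0.169, 0.628, 0.405] pointing down, gripper open.
Joint ranges: [-2.86, 2.86], [-0.3, 2.09], [-1.38, 1.24], [0.06, 2.45], [-1.56, 4.7], [0.09, 2.05], [-2.69, 2.69]. Speed limits (rad/s): [2.57, 2.57, 3.14, 3.14, 3.14, 3.14, 3.14].

INTERFACE

Orientations are given as a rotation vector (axis times angle).
In Python, from bench import ctrl gives the robot as it stands.
- The arm moves only by the shell command python3 -m inch 'ROWS' [FORCE]. ROWS is a JSON list of rows, 1 to 20 of them, each of 5 numbers: dx, dy, dz in m, then a turn about the tool's z in rad, then the opening from 0.0 (shut) to 1.0 (fully open); each row is the pose to reach, as a shift and turn from the pose commanded when the command began, along the tool's axes at that moment; what a row does not reach only later rows make up. A row lasts 1/10 s, in which the tool goes at most 0.05 m and 0.15 rad, less where a joint would pass 70% of its speed; a pose out of reach is approached as far as the arm can. The fingers move at their own pace and stop on an object; FORCE is the grip in N (left out, the last holds). Time passes only in rows, so rows that do not move let the fingers close. It prints the time, the measured TCP pose, the force, the opening and the grip force at its end. Input that does not fit is refused with a message, and nothing moves.
- ctrl.get_state(): the state, without advancing time (a new reading comes with each control period).
- ctrl.get_image(name): name is "side" or "top" or "wrist"; returns (picture, depth): 384x512x3 uint8, red, green, blue; 384x512 float32, m along the optical axis (not along the pixel's ray), 0 where there is no reading.
- ctrl.camera_model(name): a dict with "vertical_fov" (degrees; the focal length in pixels is half the picture's height over the tangent of half this angle, whatever the lens; pixels are square), "cx", "cy" (the principal point, pixels), "rvec" (rotation vector, rad) and "tvec" (3), from world to camera coordinates, as OpenCV has them; the wrist camera has in their place "hand_eye" (4x4, takes a point from camera to tool coordinates, whose origin is the TCP and whose axes are the flange's). Camera axes: x right, y down, z forward; pixel columns grow to the right and rows downward; lengths in m; the calibration is good to about 2 mm. A picture is of the moment at which its call begins: read the wrist's pose just before it. camera_model takes no time and is no camera call.
- ctrl.close_job(): hands the job in; it is judged then, once.
The state is a dict: "time": time; "joint_positions": joint angles; "qd": joint speeds; "joint_torque": joint torques, N m; "position": TCP position; "tool_rot": TCP orientation; "ft_force": force on the tool from outside, world axes, zero at the start; "torque": the same for the moment, N m; "grip_width": opening from 0.0 (shut) to 1.0 (fully open); "grip_force": force on a finger pad.
Only numpy, scipy, OpenCV 4.12 (cv2) and the standard library are available. Lean on these libraries where they do the work, as an engineer would, in place of code of your own. Each camera call takes 0.05 s, during which the arm holds its last target. There are 200 camera calls.

## Working session

There is one attempt and no reset: what is moved stays moved. The work goes in short steps, Python scripts to look and compute and a shell command to move; the robot and the scene stay as the last step left them, time stands still between calls to the robot, and variables do not carry over. Pictures are saved under pics/ and viewed, at most 10 in all, crops included, and the job is handed in when it is done.

```bash
mkdir -p pics; cat > h.py <<'E'
import numpy as np,cv2
from bench import ctrl
def cam(n,st=None):
    m=ctrl.camera_model(n); f=192/np.tan(np.radians(m["vertical_fov"])/2)
    if "hand_eye" in m:
        T=np.eye(4);T[:3,:3]=cv2.Rodrigues(np.array(st["tool_rot"],float))[0];T[:3,3]=st["position"]
        C=T@np.array(m["hand_eye"]);R=C[:3,:3];o=C[:3,3]
    else:
        R=cv2.Rodrigues(np.array(m["rvec"],float))[0].T;o=-R@np.array(m["tvec"],float)
    return f,m["cx"],m["cy"],R,o
def shot(n,name):
    st=ctrl.get_state();a,d=ctrl.get_image(n)
    np.savez(f"pics/{name}.npz",a=a,d=d,**dict(zip("f cx cy R o".split(),cam(n,st))))
    cv2.imwrite(f"pics/{name}.png",a[:,:,::-1])
    return a,d
def cloud(name):
    z=np.load(f"pics/{name}.npz");v,u=np.mgrid[:384,:512]
    p=np.stack([(u-z["cx"])/z["f"],(v-z["cy"])/z["f"],np.ones(u.shape)],-1)*z["d"][...,None]
    return z["a"],p@z["R"].T+z["o"],z["d"]
def onplane(name,u,v,h):
    z=np.load(f"pics/{name}.npz");r=z["R"]@np.array([(u-z["cx"])/z["f"],(v-z["cy"])/z["f"],1]);o=z["o"]
    return o+r*(h-o[2])/r[2]
E
python3 - <<'E'
from h import *
for n in("side","top","wrist"):
    shot(n,n+"0");z=np.load(f"pics/{n}0.npz");print(n,z["f"],z["o"].round(3),z["R"].round(2).tolist())
s=ctrl.get_state();print(s,ctrl.grip_point_offset)
a=np.hstack([cv2.imread("pics/top0.png"),cv2.imread("pics/side0.png")]);cv2.imwrite("pics/m0.png",cv2.resize(a,(800,300),interpolation=cv2.INTER_AREA))
E
```

```text
side 485.2546319068014 [0.588 1.162 1.104] [[-1.0, -0.0, -0.03], [0.02, 0.62, -0.78], [0.02, -0.78, -0.62]]
top 475.84066284309415 [ 0.338 -0.052  1.288] [[0.01, -0.98, 0.19], [-1.0, -0.01, -0.0], [0.01, -0.19, -0.98]]
wrist 269.8985772969517 [0.086 0.649 0.384] [[0.26, 0.92, 0.29], [0.97, -0.25, -0.08], [-0.0, 0.3, -0.95]]
{'time': 0.15, 'joint_positions': array([-1.29389424,  0.32164897, -0.07009816,  1.45138968,  0.02257744,
        1.37078814, -0.05689026]), 'qd': array([ 0.00242255, -0.00320382,  0.00063303, -0.00191643, -0.00017584,
       -0.00035462,  0.00103955]), 'joint_torque': array([-4.21079483e-05, -4.91795504e+01, -4.04545907e-01, -3.12881005e+01,
       -6.39024004e-02,  4.04061901e-02,  1.15811340e-04]), 'position': array([0.1688412 , 0.6275336 , 0.40391766]), 'tool_rot': array([-4.11538642e-01, -3.11438815e+00,  2.26433926e-03]), 'ft_force': array([-3.77594195e-01, -2.27798954e-04,  1.79597367e-01]), 'torque': array([-0.02153515, -0.00271028, -0.0278227 ]), 'grip_force': 0.0, 'grip_width': 1.0004310241899255} 0.1635
```

View pics/top0.png

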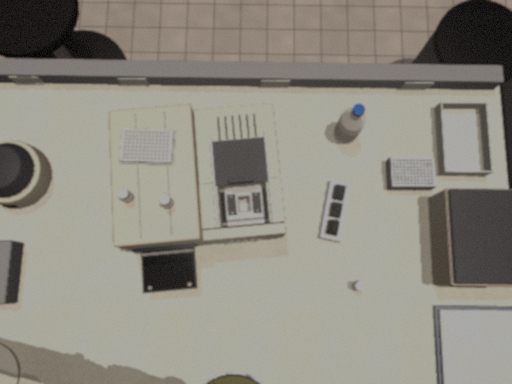

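View pics/side0.png

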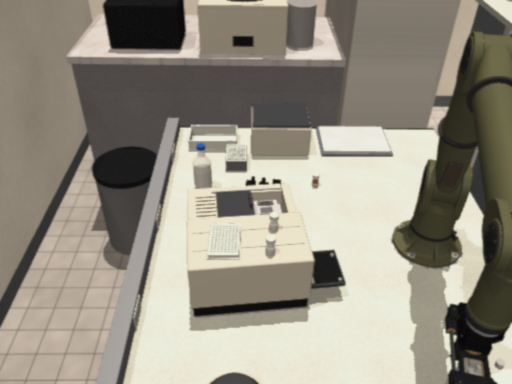

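The top view (image up is +x, left is +y) shows the stand at about (335,210), with its long axis nearly vertical. The deck opening is at about (243,203) and the dark cover at (240,160). In the side view the stand is at (263,182). Next I'll enlarge both areas and measure.

```bash
python3 - <<'E'
from h import *
a,P,d=cloud("top0")
A=a[:,:,::-1]
c1=cv2.resize(A[170:250,310:365],None,fx=7,fy=7,interpolation=cv2.INTER_CUBIC)
c2=cv2.resize(A[130:245,190:290],None,fx=4.1,fy=4.87,interpolation=cv2.INTER_CUBIC)
cv2.imwrite("pics/c0.png",np.hstack([c1,cv2.resize(c2,(410,560))]))
# stand: cartridge-height points
for lo,hi,x0,x1,y0,y1 in[(.015,.03,310,365,170,250),(.035,.06,310,365,170,250),(.06,.085,310,365,170,250),(.14,.165,190,290,95,245),(.19,.21,100,200,100,250),(.165,.185,200,290,130,245)]:
    m=np.zeros(d.shape,bool);m[y0:y1,x0:x1]=1;m&=(P[...,2]>lo)&(P[...,2]<hi)&(d>0)
    Q=P[m]
    if len(Q)>3:
        r=cv2.minAreaRect((Q[:,:2]*1000).astype(np.float32));print(lo,hi,len(Q),Q.mean(0).round(4),r)
E
```

```text
0.015 0.03 744 [ 0.5326 -0.2624  0.025 ] ((535.9561157226562, -265.35711669921875), (57.01892852783203, 161.14447021484375), 78.8367691040039)
0.035 0.06 327 [ 0.5386 -0.2636  0.0486] ((535.9708251953125, -265.22247314453125), (27.264705657958984, 133.1878204345703), 78.55705261230469)
0.06 0.085 133 [ 0.5204 -0.2615  0.0725] ((527.3631591796875, -262.8786926269531), (13.87684440612793, 110.75589752197266), 78.95732879638672)
0.14 0.165 8433 [ 0.6261 -0.0046  0.1577] ((611.7132568359375, 4.708953857421875), (331.6952819824219, 226.78985595703125), 5.9384050369262695)
0.19 0.21 9551 [0.5742 0.1845 0.201 ] ((591.1906127929688, 190.66851806640625), (330.1809997558594, 201.28521728515625), 6.029674530029297)
0.165 0.185 311 [ 0.5977 -0.0135  0.1711] ((571.1826782226562, 0.8583297729492188), (246.59054565429688, 177.07049560546875), 6.013571739196777)
```

View pics/c0.png

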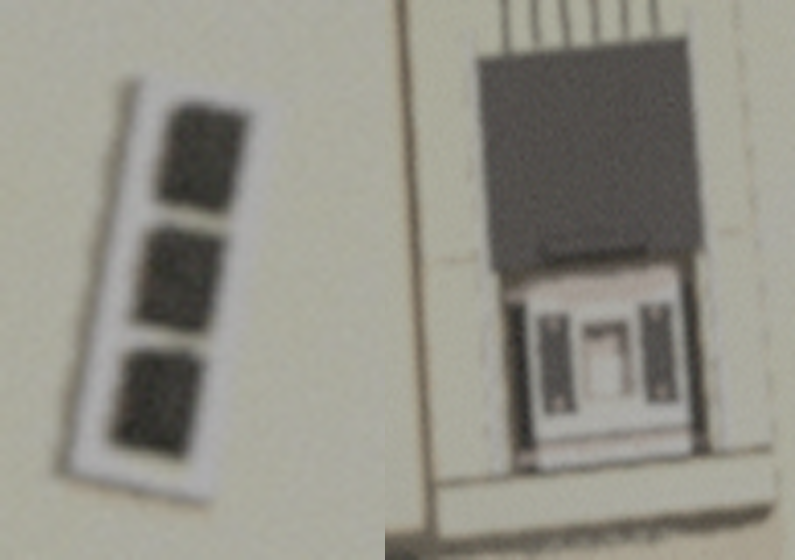

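The crop shows three black cartridges in the stand at crop (200,155), (180,275) and (155,400). The bay is the pale well at crop (607,360), between two filled dark bays, and the cover's lip is at (595,250). Next I'll work out which tab is in which pocket, and measure the bay, cover and lip.

```bash
python3 - <<'E'
from h import *
a,P,d=cloud("top0")
c=np.array([.536,-.2653]);t=np.radians(-11.2);R=np.array([[np.cos(t),-np.sin(t)],[np.sin(t),np.cos(t)]])
m=np.zeros(d.shape,bool);m[170:250,310:365]=1;m&=(P[...,2]>.062)&(P[...,2]<.09)
n,l,s,_=cv2.connectedComponentsWithStats(m.astype(np.uint8))
for i in range(1,n):
    Q=(P[l==i][:,:2]-c)@R;print("tab",s[i],Q.mean(0).round(4),Q.min(0).round(4),Q.max(0).round(4),P[l==i].mean(0).round(4))
# reader frame: hood center rect & deck; axis yaw 6
t=np.radians(6.0);R=np.array([[np.cos(t),-np.sin(t)],[np.sin(t),np.cos(t)]]);o=np.array([.6,.095])
m=np.zeros(d.shape,bool);m[90:260,90:300]=1
Q=(P[...,:2]-o)@R
mm=m&(P[...,2]>.145)&(P[...,2]<.21);q=Q[mm];print("reader",q.min(0),q.max(0),np.percentile(q,[.3,99.7],axis=0))
k=m&(P[...,2]>.1645)&(P[...,2]<.19)&(Q[...,1]<-.02)
n,l,s,_=cv2.connectedComponentsWithStats(k.astype(np.uint8))
for i in range(1,n):
    if s[i,4]>4:print("lip?",s[i],Q[l==i].mean(0).round(4),P[l==i].mean(0).round(4))
# carriage level
k=m&(P[...,2]>.118)&(P[...,2]<.133);q=Q[k];print("carr",len(q),np.percentile(q,[1,99],axis=0),P[k].mean(0))
k=m&(P[...,2]>.075)&(P[...,2]<.112)&(Q[...,1]<-.04)&(Q[...,0]>-.15);
n,l,s,_=cv2.connectedComponentsWithStats(k.astype(np.uint8))
for i in range(1,n):
    if s[i,4]>4:print("well",s[i],Q[l==i].mean(0).round(4),P[l==i].mean(0).round(4))
E
```

```text
tab [337 190   6   7  32] [0.0377 0.0006] [ 0.0314 -0.0061] [0.0464 0.0064] [ 0.5731 -0.272   0.072 ]
tab [334 204   7   7  33] [-0.001   0.0005] [-0.0076 -0.0062] [0.0079 0.0077] [ 0.5351 -0.2646  0.0721]
tab [331 219   7  13  67] [-0.0486  0.0006] [-0.0643 -0.0063] [-0.0327  0.0067] [ 0.4884 -0.2552  0.0731]
reader [-0.16387261 -0.20432363] [0.16811094 0.19667684] [[-0.16339744 -0.20289022]
 [ 0.16467566  0.19372114]]
lip? [259 150   3   5   7] [ 0.0383 -0.1623] [ 0.6551 -0.0624  0.1653]
lip? [212 154   2   4   6] [ 0.0389 -0.0453] [0.6434 0.054  0.1653]
lip? [267 167   2   3   5] [-0.0042 -0.176 ] [ 0.6142 -0.0805  0.1659]
lip? [229 175  25   9 134] [-0.03 -0.11] [ 0.5817 -0.0175  0.177 ]
carr 1230 [[-0.17235596 -0.16727942]
 [-0.02634146  0.16198764]] [0.51572719 0.00385898 0.12717042]
well [218 182  47  10 198] [-0.0308 -0.1063] [ 0.5805 -0.014   0.1055]
well [265 191   1   5   5] [-0.0518 -0.1672] [ 0.566  -0.0767  0.0945]
well [219 193   1  11  11] [-0.0537 -0.0492] [0.5518 0.0405 0.0931]
well [238 197  12  15 153] [-0.0738 -0.11  ] [ 0.5381 -0.0221  0.089 ]
well [266 201   1   6   6] [-0.0787 -0.1673] [ 0.5392 -0.0796  0.0923]
well [220 205   1  12  12] [-0.0858 -0.0492] [0.5198 0.0371 0.0918]
well [267 211   1   6   6] [-0.1046 -0.1673] [ 0.5134 -0.0823  0.0929]
well [221 218  48  10 237] [-0.1227 -0.1071] [ 0.4892 -0.0243  0.1057]
```

The full-width tab is in the nearest pocket, at (0.488,-0.255). The half tab sits towards its pocket's near end, which confirms the stand's +x points at -11.2°. I'll fly out above the hood and then over the bay.

```bash
cat > to.py <<'E'
import sys
from h import *
# target TCP x y z, yaw of tool y in deg -> deltas in tool axes
def to(x,y,z,yaw=None):
    s=ctrl.get_state();R=cv2.Rodrigues(np.array(s["tool_rot"],float))[0]
    a=np.degrees(np.arctan2(R[1,1],R[0,1]));dl=R.T@(np.array([x,y,z])-s["position"])
    print("d",dl.round(4),"turn",None if yaw is None else round(-np.radians(yaw-a),4),"yaw",round(a,2),"tilt",R[:2,2].round(4),"pos",s["position"].round(4),"t",s["time"])
if __name__=="__main__": to(*map(float,sys.argv[1:]))
E
python3 to.py .45 .35 .48 78.8; python3 to.py .46 -.02 .48 96;python3 -c "
from bench import ctrl;print(ctrl.camera_model('wrist')['hand_eye'])"
```

```text
d [-0.3436 -0.1951 -0.0758] turn -0.0673 yaw 74.94 tilt [-0.0003 -0.0014] pos [0.1688 0.6275 0.4039] t 0.15
d [-0.4494 -0.5498 -0.0753] turn -0.3675 yaw 74.94 tilt [-0.0003 -0.0014] pos [0.1688 0.6275 0.4039] t 0.15
[[ 5.71740094e-04 -9.52715548e-01 -3.03863056e-01  8.51541105e-02]
 [ 9.99999764e-01  4.28764859e-04  5.37245341e-04 -4.62044763e-04]
 [-3.81556189e-04 -3.03863292e-01  9.52715569e-01  1.97886432e-02]
 [ 0.00000000e+00  0.00000000e+00  0.00000000e+00  1.00000000e+00]]
```

```bash
python3 -m inch '[[0, 0, -0.076, 0, 1], [0, 0, -0.076, 0, 1], [-0.344, -0.195, -0.076, 0, 1], [-0.344, -0.195, -0.076, 0, 1], [-0.344, -0.195, -0.076, 0, 1], [-0.344, -0.195, -0.076, 0, 1], [-0.344, -0.195, -0.076, 0, 1], [-0.344, -0.195, -0.076, 0, 1], [-0.344, -0.195, -0.076, -0.2, 1], [-0.344, -0.195, -0.076, -0.367, 1], [-0.45, -0.55, -0.076, -0.367, 1], [-0.45, -0.55, -0.076, -0.367, 1], [-0.45, -0.55, -0.076, -0.367, 1], [-0.45, -0.55, -0.076, -0.367, 1], [-0.45, -0.55, -0.076, -0.367, 1], [-0.45, -0.55, -0.076, -0.367, 1], [-0.45, -0.55, -0.076, -0.367, 1], [-0.45, -0.55, -0.076, -0.367, 1], [-0.45, -0.55, -0.076, -0.367, 1], [-0.45, -0.55, -0.076, -0.367, 1]]'
python3 to.py .46 -.02 .48 96
```

```text
time: 2.15
position: [0.4604, -0.0203, 0.4806]
tool_rot: [0.162, -3.137, -0.002]
ft_force: [-0.3, 0.7, -0.3]
grip_width: 1.0
grip_force: 0.0
d [0.0004 0.0003 0.0006] turn -0.0013 yaw 95.93 tilt [-0.0001  0.001 ] pos [ 0.4604 -0.0203  0.4806] t 2.15
```

```bash
python3 -m inch '[[0, 0, 0, 0, 1], [0, 0, 0, 0, 1], [0, 0, 0, 0, 1]]' >/dev/null; python3 - <<'E'
from h import *
shot("wrist","w1");a,P,d=cloud("w1")
cv2.imwrite("pics/w1b.png",cv2.resize(a[:,:,::-1],(768,576),interpolation=cv2.INTER_CUBIC))
t=np.radians(6.0);R=np.array([[np.cos(t),-np.sin(t)],[np.sin(t),np.cos(t)]]);o=np.array([.6,.095])
Q=(P[...,:2]-o)@R;Z=P[...,2]
for nm,lo,hi in[("lip",.17,.185),("deck",.15,.158),("carr",.12,.13),("floor",.08,.092)]:
    k=(Z>lo)&(Z<hi)&(d>0)&(Q[...,1]<-.02)
    n,l,s,_=cv2.connectedComponentsWithStats(k.astype(np.uint8))
    for i in range(1,n):
        if s[i,4]>60:
            q=P[l==i];print(nm,s[i],Q[l==i].mean(0).round(4),Q[l==i].min(0).round(4),Q[l==i].max(0).round(4),q.mean(0).round(4),cv2.minAreaRect((q[:,:2]*1000).astype(np.float32)))
E
```

```text
deck [ 169  172  157   22 3387] [-0.1533 -0.1109] [-0.1658 -0.203 ] [-0.1395 -0.0201] [ 0.4591 -0.0313  0.1548] ((459.88909912109375, -31.935928344726562), (25.9080867767334, 182.84471130371094), 6.1540327072143555)
deck [ 171  195   36   72 1079] [-0.106  -0.1812] [-0.1382 -0.2029] [-0.0407 -0.1655] [ 0.5135 -0.0963  0.1548] ((530.365478515625, -97.44446563720703), (97.48773193359375, 37.14109420776367), 6.3028082847595215)
deck [ 297  195   27   72 1272] [-0.0919 -0.0328] [-0.1388 -0.0481] [-0.0408 -0.02  ] [0.512  0.0528 0.155 ] ((514.2252197265625, 51.77037048339844), (97.92100524902344, 28.034358978271484), 6.134616851806641)
deck [181 292  20  40 633] [ 0.031  -0.1907] [-0.0018 -0.2025] [ 0.0675 -0.1797] [ 0.6507 -0.0914  0.1549] ((652.6529541015625, -91.49288177490234), (69.39118194580078, 22.717491149902344), 5.804866790771484)
deck [303 292  14  26 301] [ 0.019 -0.028] [-0.0021 -0.0362] [ 0.0406 -0.02  ] [0.6218 0.0692 0.155 ] ((622.104736328125, 69.05642700195312), (42.75748062133789, 16.123136520385742), 5.909479141235352)
carr [177 167 144   2 241] [-0.1653 -0.1105] [-0.1
[... 515 characters left out ...]
265625), (76.34768676757812, 92.01899719238281), 5.9916558265686035)
floor [185 159 130   4 353] [-0.1659 -0.1084] [-0.1681 -0.2007] [-0.1648 -0.0207] [ 0.4463 -0.0302  0.0858] ((445.9533386230469, -32.51995086669922), (3.0875325202941895, 179.96092224121094), 6.1568379402160645)
floor [211 196   4  49  69] [-0.0779 -0.1658] [-0.1156 -0.1662] [-0.0376 -0.1655] [ 0.5399 -0.0781  0.0864] ((541.1126098632812, -77.94055938720703), (77.98743438720703, 0.600501298904419), 6.108509063720703)
floor [242 216  19  16 286] [-0.0715 -0.1089] [-0.0836 -0.1225] [-0.0606 -0.0952] [ 0.5403 -0.0207  0.0864] ((539.6761474609375, -20.756195068359375), (22.992502212524414, 27.30931282043457), 5.962931156158447)
```

View pics/w1b.png

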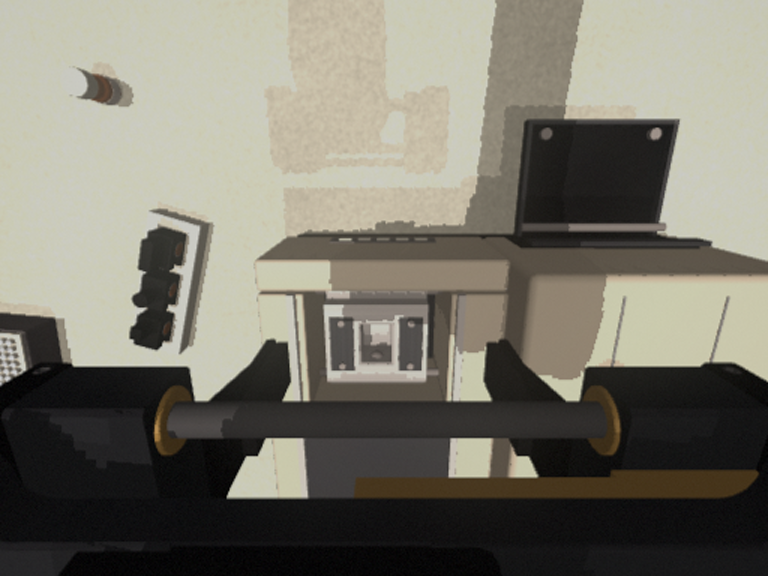

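The wrist view shows the bay at (377,342) between the two dark filled bays, with the cover below it at (375,470) and the stand at (165,285). The gripper is behind the opening. Next I'll find the edges of the bay mouth from the depth data.

```bash
python3 - <<'E'
from h import *
for nm in("w1","top0"):
    a,P,d=cloud(nm)
    t=np.radians(6.1);R=np.array([[np.cos(t),-np.sin(t)],[np.sin(t),np.cos(t)]]);o=np.array([.6,.095])
    Q=(P[...,:2]-o)@R;Z=P[...,2]
    box=(abs(Q[...,1]+.109)<.008)&(Q[...,0]>-.13)&(Q[...,0]<-.02)&(d>0)&(Z>.07)
    q=np.c_[Q[box],Z[box]];q=q[q[:,0].argsort()]
    print(nm,"x profile");print([(round(x*1000),round(np.median(q[abs(q[:,0]-x)<.001,2])*1000,1)) for x in np.arange(-.128,-.02,.002) if (abs(q[:,0]-x)<.001).any()])
    box=(abs(Q[...,0]+.077)<.008)&(abs(Q[...,1]+.109)<.06)&(d>0)
    q=np.c_[Q[box],Z[box]]
    print("y profile");print([(round(y*1000),round(np.median(q[abs(q[:,1]-y)<.0007,2])*1000,1)) for y in np.arange(-.13,-.088,.0014) if (abs(q[:,1]-y)<.0007).any()])
# stand in wrist view
a,P,d=cloud("w1");Z=P[...,2];n=(abs(P[...,0]-.535)<.12)&(abs(P[...,1]+.265)<.08)&(d>0)
for lo,hi in[(.02,.028),(.045,.052),(.062,.08)]:
    k=n&(Z>lo)&(Z<hi);c,l,s,_=cv2.connectedComponentsWithStats(k.astype(np.uint8))
    for i in range(1,c):
        if s[i,4]>12:q=P[l==i];print(lo,s[i],q.mean(0).round(4),cv2.minAreaRect((q[:,:2]*1000).astype(np.float32)))
E
python3 to.py .4884 -.2552 .48 78.8
```

```text
w1 x profile
[(-126, np.float64(109.7)), (-124, np.float64(108.0)), (-122, np.float64(107.7)), (-120, np.float64(108.1)), (-118, np.float64(118.9)), (-116, np.float64(126.2)), (-114, np.float64(125.7)), (-112, np.float64(126.4)), (-110, np.float64(126.0)), (-108, np.float64(126.2)), (-106, np.float64(126.3)), (-104, np.float64(125.9)), (-102, np.float64(126.3)), (-100, np.float64(124.9)), (-84, np.float64(86.7)), (-82, np.float64(86.0)), (-80, np.float64(86.0)), (-78, np.float64(86.3)), (-76, np.float64(86.3)), (-74, np.float64(86.2)), (-72, np.float64(86.2)), (-70, np.float64(85.8)), (-68, np.float64(86.3)), (-66, np.float64(86.2)), (-64, np.float64(109.3)), (-62, np.float64(102.3)), (-60, np.float64(125.4)), (-58, np.float64(126.5)), (-56, np.float64(126.2)), (-54, np.float64(126.2)), (-52, np.float64(126.2)), (-50, np.float64(126.1)), (-48, np.float64(126.1)), (-46, np.float64(125.8)), (-44, np.float64(125.9)), (-32, np.float64(108.0)), (-30, np.float64(128.1)), (-28, np.float64(119.8))]
y profile
[(-130, np.float64(127.5)), (-129, np.float64(126.0)), (-127, np.float64(125.8)), (-
[... 3647 characters left out ...]
.5812 -0.2695  0.0478] ((580.9472045898438, -273.17529296875), (26.46514129638672, 37.47992706298828), 78.75202178955078)
0.062 [ 92 158  14  24 252] [ 0.4856 -0.2529  0.0703] ((486.45587158203125, -254.2279052734375), (12.584229469299316, 32.13681411743164), 78.8861312866211)
0.062 [ 88 193  14  12 116] [ 0.5326 -0.2621  0.0702] ((533.6725463867188, -263.6534423828125), (14.848260879516602, 15.119344711303711), 26.784006118774414)
0.062 [ 86 216  12  11 105] [ 0.5708 -0.2698  0.0698] ((571.465087890625, -271.47320556640625), (12.697816848754883, 14.43441390991211), 81.92860412597656)
d [-0.0027 -0.2374  0.0007] turn 0.3014 yaw 96.07 tilt [-0.0002 -0.0002] pos [ 0.4606 -0.0194  0.4806] t 2.5
```

The wrist camera puts the bay at about (0.532,-0.0215) with yaw 6.1°, and the cartridge at (0.4867,-0.2545) with yaw -11.1°. I'll move over the cartridge now.

```bash
python3 -m inch '[[0, -0.237, 0, 0.3, 1], [0, -0.237, 0, 0.3, 1], [0, -0.237, 0, 0.3, 1], [0, -0.237, 0, 0.3, 1], [0, -0.237, 0, 0.3, 1], [0, -0.237, 0.18, 0.3, 1], [0, -0.237, 0.18, 0.3, 1], [0, -0.237, 0.18, 0.3, 1], [0, -0.237, 0.18, 0.3, 1], [0, -0.237, 0.18, 0.3, 1], [0, -0.237, 0.18, 0.3, 1]]'
python3 to.py .4867 -.2545 .233 78.9
python3 - <<'E'
from h import *
shot("wrist","w2");a,P,d=cloud("w2");Z=P[...,2];n=(abs(P[...,0]-.535)<.12)&(abs(P[...,1]+.265)<.05)&(d>0)
for lo,hi in[(.045,.052),(.062,.08)]:
    k=n&(Z>lo)&(Z<hi);c,l,s,_=cv2.connectedComponentsWithStats(k.astype(np.uint8))
    for i in range(1,c):
        if s[i,4]>12:q=P[l==i];print(lo,s[i],q.mean(0).round(4),cv2.minAreaRect((q[:,:2]*1000).astype(np.float32)))
E
```

```text
time: 3.6
position: [0.4857, -0.2559, 0.3014]
tool_rot: [-0.306, -3.127, 0.001]
ft_force: [0.5, 0.1, 1.2]
grip_width: 1.0
grip_force: 0.0
d [-0.0007  0.0017  0.0684] turn -0.0016 yaw 78.81 tilt [-0.0002 -0.0005] pos [ 0.4857 -0.2559  0.3014] t 3.6
0.045 [246 187  28  38 577] [ 0.4844 -0.2543  0.0481] ((486.4161376953125, -254.9209747314453), (25.398712158203125, 35.659812927246094), 79.42918395996094)
0.045 [246 235  28  32 583] [ 0.5274 -0.2628  0.048 ] ((532.0855102539062, -263.6388854980469), (25.949996948242188, 33.59019088745117), 79.11360931396484)
0.045 [247 292   7  17 108] [ 0.5857 -0.2839  0.0481] ((586.1128540039062, -284.2535095214844), (6.211508274078369, 20.59914207458496), 78.58831787109375)
0.045 [266 292   7  17 102] [ 0.5894 -0.2645  0.0482] ((589.7283935546875, -264.89703369140625), (6.259444713592529, 21.224950790405273), 79.4466552734375)
0.062 [253 195  14  39 537] [ 0.4849 -0.2546  0.0716] ((486.251953125, -254.86318969726562), (11.109888076782227, 32.04975509643555), 78.76998901367188)
0.062 [251 253  18  14 202] [ 0.5294 -0.2632  0.0696] ((529.7448120117188, -263.32635498046875), (15.688409805297852, 8.276226043701172), 78.88121795654297)
0.062 [254 292  13  17 216] [ 0.5698 -0.2708  0.0708] ((571.61279296875, -271.0754089355469), (11.37961196899414, 13.920111656188965), 78.74896240234375)
```

View pics/w2.png

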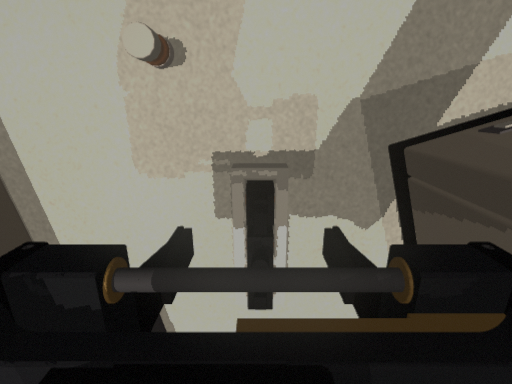

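The wrist view shows the tab centred at column 260, with the fingers either side at about 190 and 325, so the tool is aligned. I'll go down and grip.

```bash
python3 -m inch '[[-0.0005, 0.001, 0.04, 0, 1], [-0.0005, 0.001, 0.06, 0, 1], [-0.0005, 0.001, 0.0685, 0, 1], [-0.0005, 0.001, 0.0685, 0, 1], [-0.0005, 0.001, 0.0685, 0, 0], [-0.0005, 0.001, 0.0685, 0, 0], [-0.0005, 0.001, 0.0685, 0, 0], [-0.0005, 0.001, 0.0685, 0, 0], [-0.0005, 0.001, 0.0685, 0, 0], [-0.0005, 0.001, 0.0685, 0, 0], [-0.0005, 0.001, 0.0685, 0, 0]]' 30; python3 to.py .4867 -.2545 .30 78.9
```

```text
time: 4.75
position: [0.4859, -0.2551, 0.2322]
tool_rot: [-0.307, -3.127, -0.0]
ft_force: [-0.3, -0.4, -0.2]
grip_width: 0.446
grip_force: 0.0
d [-0.0007  0.0008 -0.0678] turn -0.002 yaw 78.78 tilt [-0.      0.0001] pos [ 0.4859 -0.2551  0.2322] t 4.75
```

```bash
python3 -m inch '[[0, 0, 0, 0, 0], [0, 0, 0, 0, 0], [0, 0, 0, 0, 0], [0, 0, 0, 0, 0], [0, 0, 0, 0, 0], [0, 0, 0, 0, 0], [0, 0, 0, 0, 0], [0, 0, 0, 0, 0], [0, 0, 0, 0, 0], [0, 0, 0, 0, 0]]' 30
```

```text
time: 5.75
position: [0.4859, -0.2551, 0.2322]
tool_rot: [0.307, 3.127, 0.0]
ft_force: [-0.2, 0.8, -0.3]
grip_width: 0.135
grip_force: 30.0
```

Gripped: the width reads 11.7 mm, as it should. Next I'll lift straight up and work out the transfer.

```bash
python3 -m inch '[[0, 0, -0.02, 0, 0], [0, 0, -0.05, 0, 0], [0, 0, -0.1, 0, 0], [0, 0, -0.15, 0, 0], [0, 0, -0.2, 0, 0], [0, 0, -0.2, 0, 0], [0, 0, -0.2, 0, 0]]'; python3 to.py .5315 -.0218 .43 96.1
```

```text
time: 6.45
position: [0.4859, -0.2554, 0.4333]
tool_rot: [0.307, 3.124, 0.0]
ft_force: [0.2, -0.1, -1.9]
grip_width: 0.14
grip_force: 30.0
d [0.0008 0.238  0.0034] turn -0.3022 yaw 78.79 tilt [0.0027 0.    ] pos [ 0.4859 -0.2554  0.4333] t 6.45
```

```bash
python3 -m inch '[[0.0008, 0.06, 0, -0.1, 0], [0.0008, 0.12, 0, -0.2, 0], [0.0008, 0.18, 0, -0.302, 0], [0.0008, 0.238, 0, -0.302, 0], [0.0008, 0.238, 0, -0.302, 0], [0.0008, 0.238, 0, -0.302, 0], [0.0008, 0.238, 0, -0.302, 0], [0.0008, 0.238, 0, -0.302, 0]]'; python3 to.py .5315 -.0218 .43 96.1
python3 - <<'E'
from h import *
shot("wrist","w3");shot("side","s3");
a=cv2.imread("pics/w3.png");b=cv2.resize(cv2.imread("pics/s3.png")[130:290,170:350],(288,384*1),interpolation=cv2.INTER_CUBIC)
cv2.imwrite("pics/m3.png",np.hstack([a,b]))
E
```

```text
time: 7.25
position: [0.531, -0.0228, 0.4309]
tool_rot: [0.164, -3.135, 0.001]
ft_force: [-0.1, -0.9, -0.5]
grip_width: 0.138
grip_force: 30.0
d [-0.0006  0.001   0.0009] turn -0.0022 yaw 95.98 tilt [-0.0024 -0.001 ] pos [ 0.531  -0.0228  0.4309] t 7.25
```

View pics/m3.png

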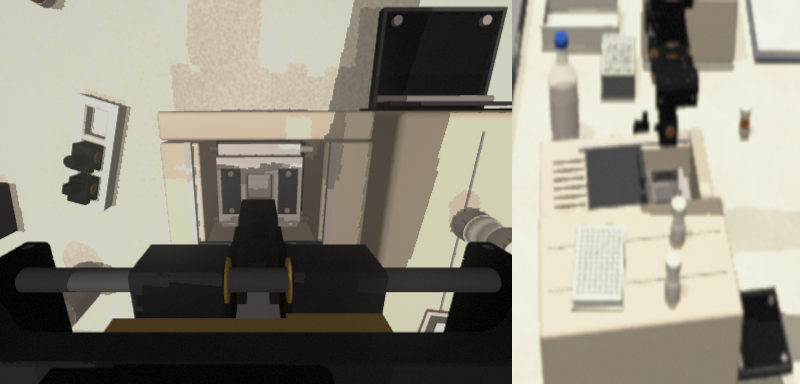

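The wrist view shows the cartridge held in the centre at (258,215), with the bay behind it at (260,183) and a vial on the hood at (470,225). I'll check the vial's clearance to the gripper body, and the cartridge against the bay.

```bash
python3 - <<'E'
from h import *
t=np.radians(6.1);R=np.array([[np.cos(t),-np.sin(t)],[np.sin(t),np.cos(t)]]);o=np.array([.6,.095])
for nm in("w3","top0"):
    a,P,d=cloud(nm);Q=(P[...,:2]-o)@R;Z=P[...,2];v=np.mgrid[:384,:512][1]
    if nm=="top0":
        k=(Z>.22)&(Z<.27)&(Q[...,1]>-.05)&(Q[...,1]<.2)&(abs(Q[...,0])<.16);k[:,:100]=0
    else: k=(Z>.215)&(Z<.262)&(Q[...,1]>-.05)&(Q[...,1]<.05)&(v>420)
    c,l,s,_=cv2.connectedComponentsWithStats(k.astype(np.uint8))
    for i in range(1,c):
        if s[i,4]>10:print(nm,"vial",s[i],Q[l==i].min(0).round(4),Q[l==i].max(0).round(4),Z[l==i].max())
a,P,d=cloud("w3");Q=(P[...,:2]-o)@R;Z=P[...,2];Y=Q[...,1]
k=(Z>.08)&(Z<.095)&(abs(Y+.109)<.02)&(abs(Q[...,0]+.075)<.03);print("floor",k.sum(),Q[k].min(0),Q[k].max(0))
k=(Z>.122)&(Z<.13)&(abs(Y+.109)<.05)&(abs(Q[...,0]+.08)<.045);print("carr",Q[k].min(0),Q[k].max(0))
for lo in np.arange(.2,.26,.005):
    k=(Z>lo)&(Z<lo+.005)&(abs(Y+.109)<.03)&(d>.1)
    if k.sum()>5:print(round(lo,3),k.sum(),np.percentile(Q[k],[2,98],axis=0).round(4).tolist())
E
```

```text
top0 vial [117 187  15  14 145] [-0.0637  0.1421] [-0.0389  0.1662] 0.25788828836852784
top0 vial [158 193  14  14 138] [-0.0858  0.0514] [-0.0604  0.076 ] 0.25776704289215546
floor 573 [-0.09060699 -0.12222751] [-0.06104918 -0.0945848 ]
carr [-0.11879397 -0.15471134] [-0.04310192 -0.06243853]
0.205 38 [[-0.099, -0.1217], [-0.0983, -0.0975]]
0.21 66 [[-0.0991, -0.1221], [-0.0983, -0.0974]]
0.215 74 [[-0.0991, -0.1222], [-0.0982, -0.0976]]
0.22 90 [[-0.0991, -0.1223], [-0.0982, -0.0976]]
0.225 80 [[-0.0991, -0.1223], [-0.0983, -0.0977]]
0.23 104 [[-0.0991, -0.1223], [-0.0981, -0.0976]]
0.235 88 [[-0.099, -0.1226], [-0.0981, -0.0977]]
0.24 111 [[-0.099, -0.1219], [-0.098, -0.0975]]
0.245 336 [[-0.0988, -0.1229], [-0.0921, -0.0971]]
0.25 149 [[-0.097, -0.124], [-0.0922, -0.0957]]
0.255 161 [[-0.0969, -0.124], [-0.0922, -0.0959]]
```

The vial clears the gripper body by about 65 mm. The cartridge is centred at reader (-0.081,-0.110) and the bay at (-0.0805,-0.1084), so I'll shift +1.4 mm in y, descend to just above the mouth and check again.

```bash
python3 -m inch '[[-0.0004, 0.0014, 0, 0, 0], [-0.0004, 0.0014, 0.03, -0.002, 0], [-0.0004, 0.0014, 0.06, -0.002, 0], [-0.0004, 0.0014, 0.068, -0.002, 0], [-0.0004, 0.0014, 0.068, -0.002, 0], [-0.0004, 0.0014, 0.068, -0.002, 0], [-0.0004, 0.0014, 0.068, -0.002, 0]]'; python3 - <<'E'
from h import *
t=np.radians(6.1);R=np.array([[np.cos(t),-np.sin(t)],[np.sin(t),np.cos(t)]]);o=np.array([.6,.095])
from to import to; to(.5315,-.0218,.43,96.1)
shot("wrist","w4");a,P,d=cloud("w4");Q=(P[...,:2]-o)@R;Z=P[...,2];Y=Q[...,1]
k=(Z>.08)&(Z<.095)&(abs(Y+.109)<.02)&(abs(Q[...,0]+.075)<.03);
if k.any():print("floor",k.sum(),Q[k].min(0),Q[k].max(0))
k=(Z>.122)&(Z<.13)&(abs(Y+.109)<.05)&(abs(Q[...,0]+.08)<.045);print("carr",Q[k].min(0),Q[k].max(0))
for lo in np.arange(.13,.2,.005):
    k=(Z>lo)&(Z<lo+.005)&(abs(Y+.109)<.03)&(abs(Q[...,0]+.09)<.02)&(d>.1)
    if k.sum()>5:print(round(lo,3),k.sum(),np.percentile(Q[k],[2,98],axis=0).round(4).tolist())
# front mouth edge: y profile near the front lead-in
k=(Z>.1)&(Z<.1235)&(abs(Y+.109)<.03)&(abs(Q[...,0]+.1)<.004);print("leadin",k.sum(),np.percentile(Q[k],[2,98],axis=0).round(4) if k.any() else"")
E
```

```text
time: 8.05
position: [0.5323, -0.0203, 0.3659]
tool_rot: [-0.169, 3.134, 0.0]
ft_force: [-0.4, 0.2, -0.6]
grip_width: 0.133
grip_force: 30.0
d [ 0.0008 -0.0014 -0.0641] turn 0.0016 yaw 96.19 tilt [0.0028 0.0004] pos [ 0.5323 -0.0203  0.3659] t 8.05
floor 286 [-0.08855358 -0.12278996] [-0.07726148 -0.09477391]
carr [-0.11862362 -0.15478709] [-0.04576824 -0.06253518]
0.14 40 [[-0.0963, -0.1192], [-0.0955, -0.0945]]
0.145 68 [[-0.0963, -0.1196], [-0.0956, -0.0955]]
0.15 73 [[-0.0964, -0.12], [-0.0956, -0.095]]
0.155 81 [[-0.0964, -0.1194], [-0.0957, -0.095]]
0.16 87 [[-0.0964, -0.1198], [-0.0956, -0.0953]]
0.165 96 [[-0.0965, -0.1198], [-0.0956, -0.0952]]
0.17 96 [[-0.0966, -0.1197], [-0.0955, -0.0953]]
0.175 110 [[-0.0965, -0.1198], [-0.0956, -0.095]]
0.18 341 [[-0.0963, -0.1204], [-0.0895, -0.0947]]
0.185 152 [[-0.0945, -0.1214], [-0.0896, -0.0937]]
0.19 156 [[-0.0945, -0.1217], [-0.0896, -0.0935]]
0.195 181 [[-0.0945, -0.1215], [-0.0895, -0.0932]]
0.2 218 [[-0.0944, -0.1215], [-0.0787, -0.0938]]
leadin 8 [[-0.0992 -0.1227]
 [-0.0962 -0.0942]]
```

The arm was still settling. By this image the cartridge is centred at TCP (0.530,-0.0217), so I'll let it settle and correct.

```bash
python3 -m inch '[[0, 0, 0, 0, 0], [0, 0, 0, 0, 0], [0, 0, 0, 0, 0], [0, 0, 0, 0, 0], [0, 0, 0, 0, 0]]'|sed -n 2p; python3 to.py .53 -.0217 .36 96.1
```

```text
position: [0.5317, -0.0201, 0.3643]
d [ 0.0018 -0.0014  0.0043] turn 0.0018 yaw 96.2 tilt [0.     0.0001] pos [ 0.5317 -0.0201  0.3643] t 8.6
```

```bash
python3 -m inch '[[0.0018, -0.0014, 0, 0.002, 0], [0.0018, -0.0014, 0, 0.002, 0], [0.0018, -0.0014, 0, 0.002, 0], [0.0018, -0.0014, 0, 0.002, 0], [0.0018, -0.0014, 0, 0.002, 0], [0.0018, -0.0014, 0, 0.002, 0]]'|sed -n 2p; python3 - <<'E'
from h import *
t=np.radians(6.1);R=np.array([[np.cos(t),-np.sin(t)],[np.sin(t),np.cos(t)]]);o=np.array([.6,.095])
from to import to; to(.53,-.0217,.36,96.1)
shot("wrist","w5");a,P,d=cloud("w5");Q=(P[...,:2]-o)@R;Z=P[...,2];Y=Q[...,1]
k=(Z>.08)&(Z<.095)&(abs(Y+.109)<.02)&(abs(Q[...,0]+.075)<.03);
if k.any():print("floor",k.sum(),Q[k].min(0),Q[k].max(0))
k=(Z>.122)&(Z<.13)&(abs(Y+.109)<.05)&(abs(Q[...,0]+.08)<.045);print("carr",Q[k].min(0),Q[k].max(0))
k=(Z>.14)&(Z<.175)&(abs(Y+.109)<.03)&(abs(Q[...,0]+.09)<.02)&(d>.1)
print(np.percentile(Q[k],[2,98],axis=0).round(4).tolist(),Z[(abs(Y+.109)<.01)&(abs(Q[...,0]+.098)<.004)&(Z>.127)].min())
print(ctrl.get_state()["ft_force"])
E
```

```text
position: [0.53, -0.0216, 0.3642]
d [ 0.     -0.0001  0.0042] turn -0.0001 yaw 96.09 tilt [0. 0.] pos [ 0.53   -0.0216  0.3642] t 9.2
floor 168 [-0.08829138 -0.12269509] [-0.08099124 -0.09499304]
carr [-0.11868687 -0.15480816] [-0.04978467 -0.06243328]
[[-0.0994, -0.121], [-0.0985, -0.0961]] 0.14062486423294587
[ 0.62552417 -0.13138857 -0.43325424]
```

The cartridge is centred over the bay to within about 0.5 mm. Going down in stages and watching the force.

```bash
python3 -m inch '[[0, 0, 0.01, 0, 0], [0, 0, 0.02, 0, 0], [0, 0, 0.025, 0, 0], [0, 0, 0.025, 0, 0], [0, 0, 0.025, 0, 0]]' 50; python3 -m inch '[[0, 0, 0.002, 0, 0], [0, 0, 0.004, 0, 0], [0, 0, 0.004, 0, 0], [0, 0, 0.004, 0, 0]]'|sed -n 2,4p
```

```text
time: 9.75
position: [0.5299, -0.0217, 0.339]
tool_rot: [0.167, -3.136, 0.0]
ft_force: [0.1, -0.0, -0.3]
grip_width: 0.135
grip_force: 50.0
position: [0.53, -0.0217, 0.3353]
tool_rot: [0.167, -3.137, -0.0]
ft_force: [0.0, 0.8, -0.3]
```

```bash
python3 -m inch '[[0, 0, 0.001, 0, 0], [0, 0, 0.002, 0, 0], [0, 0, 0.002, 0, 0]]'|sed -n 2,4p;  python3 -m inch '[[0, 0, 0.001, 0, 0], [0, 0, 0.002, 0, 0], [0, 0, 0.002, 0, 0]]'|sed -n 2,4p; python3 -m inch '[[0, 0, 0.001, 0, 0], [0, 0, 0.002, 0, 0], [0, 0, 0.002, 0, 0]]'|sed -n 2,4p
```

```text
position: [0.5299, -0.0217, 0.3332]
tool_rot: [0.167, -3.137, -0.0]
ft_force: [0.0, 0.4, -0.8]
position: [0.5299, -0.0219, 0.3322]
tool_rot: [0.166, -3.137, -0.001]
ft_force: [-3.5, -0.2, 6.9]
position: [0.53, -0.022, 0.3308]
tool_rot: [0.166, -3.137, -0.001]
ft_force: [-4.6, -0.3, 8.7]
```

The ball is met where expected (8.7 N). I'll carry on gently.

```bash
for i in 1 2; do :; done; python3 -m inch '[[0, 0, 0.001, 0, 0], [0, 0, 0.002, 0, 0], [0, 0, 0.002, 0, 0]]'|sed -n 2,4p;  python3 -m inch '[[0, 0, 0.001, 0, 0], [0, 0, 0.002, 0, 0], [0, 0, 0.002, 0, 0]]'|sed -n 2,4p
```

```text
position: [0.53, -0.0221, 0.3286]
tool_rot: [0.166, -3.137, -0.001]
ft_force: [-3.6, 0.8, 7.4]
position: [0.53, -0.022, 0.3263]
tool_rot: [0.166, -3.137, -0.001]
ft_force: [-2.5, -0.2, 6.6]
```

```bash
python3 -m inch '[[0, 0, 0.001, 0, 0], [0, 0, 0.001, 0, 0], [0, 0, 0.001, 0, 0]]'|sed -n 2,4p
```

```text
position: [0.53, -0.022, 0.3253]
tool_rot: [0.166, -3.137, -0.001]
ft_force: [-3.5, -0.7, 7.9]
```

It's past the ball and sliding at about 7 N.

```bash
python3 -m inch '[[0, 0, 0.002, 0, 0], [0, 0, 0.004, 0, 0], [0, 0, 0.006, 0, 0], [0, 0, 0.008, 0, 0], [0, 0, 0.008, 0, 0]]'|sed -n 2,4p; python3 -m inch '[[0, 0, 0.001, 0, 0], [0, 0, 0.002, 0, 0], [0, 0, 0.003, 0, 0], [0, 0, 0.003, 0, 0]]'|sed -n 2,4p; python3 -m inch '[[0, 0, 0.001, 0, 0], [0, 0, 0.002, 0, 0], [0, 0, 0.002, 0, 0]]'|sed -n 2,4p
```

```text
position: [0.5299, -0.022, 0.3168]
tool_rot: [0.166, -3.137, -0.0]
ft_force: [-2.1, -0.2, 2.4]
position: [0.5299, -0.0219, 0.3133]
tool_rot: [0.166, -3.137, 0.0]
ft_force: [-0.9, -0.4, 2.5]
position: [0.53, -0.0215, 0.3106]
tool_rot: [-0.167, 3.137, -0.0]
ft_force: [-2.2, -0.1, -2.2]
```

```bash
python3 -m inch '[[0, 0, 0.001, 0, 0], [0, 0, 0.001, 0, 0], [0, 0, 0.001, 0, 0]]'|sed -n 2,4p; python3 -m inch '[[0, 0, 0.001, 0, 0], [0, 0, 0.001, 0, 0], [0, 0, 0.001, 0, 0]]'|sed -n 2,4p
```

```text
position: [0.5301, -0.0216, 0.3102]
tool_rot: [-0.167, 3.137, 0.0]
ft_force: [0.3, 1.1, -1.1]
position: [0.5302, -0.0217, 0.31]
tool_rot: [-0.167, 3.136, 0.001]
ft_force: [-2.4, 0.4, 5.2]
```

Floor contact at TCP z 0.310, so it's home. I'll open partly (the opening is narrow), wait, then rise.

```bash
python3 -m inch '[[0, 0, -0.001, 0, 0.4], [0, 0, -0.001, 0, 0.4], [0, 0, -0.001, 0, 0.4], [0, 0, -0.001, 0, 0.4], [0, 0, -0.001, 0, 0.4], [0, 0, -0.001, 0, 0.4], [0, 0, -0.001, 0, 0.4], [0, 0, -0.001, 0, 0.4], [0, 0, -0.001, 0, 0.4], [0, 0, -0.001, 0, 0.4]]'; python3 -m inch '[[0, 0, -0.02, 0, 0.4], [0, 0, -0.05, 0, 0.4], [0, 0, -0.1, 0, 0.4], [0, 0, -0.14, 0, 0.4], [0.07, 0, -0.16, 0, 0.4], [0.07, 0, -0.16, 0, 0.4], [0.07, 0, -0.16, 0, 0.4], [0.07, 0, -0.16, 0, 0.4], [0.07, 0, -0.16, 0, 0.4]]'
python3 - <<'E'
from h import *
from to import to;to(.46,-.02,.47,96.1)
t=np.radians(6.1);R=np.array([[np.cos(t),-np.sin(t)],[np.sin(t),np.cos(t)]]);o=np.array([.6,.095])
shot("wrist","w6");shot("top","t6")
for nm in("w6","t6"):
    a,P,d=cloud(nm);Q=(P[...,:2]-o)@R;Z=P[...,2];Y=Q[...,1]
    for lo,hi in[(.14,.152),(.165,.185)]:
        k=(Z>lo)&(Z<hi)&(abs(Y+.109)<(.03 if lo<.15 else .06))&(Q[...,0]>(-.12))&(Q[...,0]<.03)&(d>.1)
        if k.any():print(nm,lo,k.sum(),Q[k].min(0).round(4),Q[k].max(0).round(4),np.median(Z[k]))
a=cv2.imread("pics/w6.png");b=cv2.resize(cv2.imread("pics/t6.png")[95:255,190:310],(288,384))
cv2.imwrite("pics/m6.png",np.hstack([a,b]))
E
```

```text
time: 14.75
position: [0.5301, -0.0217, 0.3103]
tool_rot: [-0.167, 3.137, 0.0]
ft_force: [-0.4, -0.7, 0.9]
grip_width: 0.395
grip_force: 0.0
time: 15.65
position: [0.4609, -0.0288, 0.4698]
tool_rot: [0.167, -3.137, 0.0]
ft_force: [0.2, -0.7, -0.4]
grip_width: 0.399
grip_force: 0.0
d [-0.0001  0.0089 -0.0002] turn -0.0 yaw 96.1 tilt [-0.0003 -0.0002] pos [ 0.4609 -0.0288  0.4698] t 15.65
w6 0.14 265 [-0.0976 -0.1141] [-0.0657 -0.1028] 0.1499788668726027
w6 0.165 49 [-0.0296 -0.1366] [-0.0272 -0.0792] 0.17805970806344795
t6 0.165 5 [ 0.0233 -0.1585] [ 0.0297 -0.0851] 0.16602745654845164
```

View pics/m6.png

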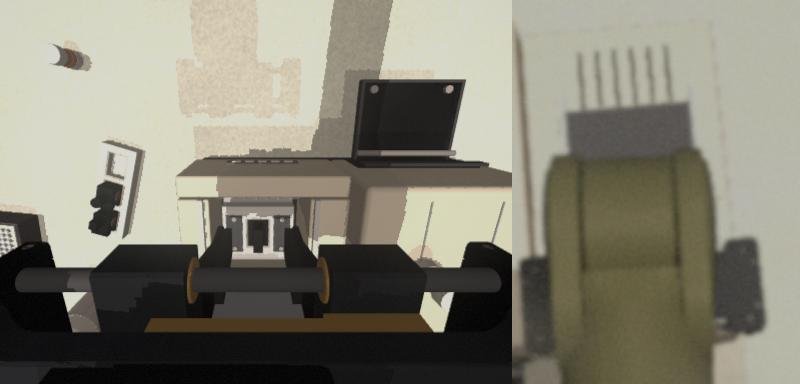

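The tab top reads z = 0.150 at the bay centre in the wrist picture (tab at (257,233)), so the cartridge is home and free. The lip's front edge is at reader x ≈ -0.030 and its top at 0.178. I'll close the fingers and come down behind the lip.

```bash
python3 to.py .6234 -.0106 .346 96.1
```

```text
d [-0.1636  0.001   0.1234] turn -0.0002 yaw 96.09 tilt [-0.001  -0.0008] pos [ 0.461  -0.0288  0.4696] t 15.75
```

```bash
python3 -m inch '[[-0.05, 0.001, 0, 0, 0], [-0.1, 0.001, 0, 0, 0], [-0.15, 0.001, 0, 0, 0], [-0.1636, 0.001, 0, 0, 0], [-0.1636, 0.001, 0.04, 0, 0], [-0.1636, 0.001, 0.08, 0, 0], [-0.1636, 0.001, 0.1, 0, 0], [-0.1636, 0.001, 0.1, 0, 0], [-0.1636, 0.001, 0.1, 0, 0], [-0.1636, 0.001, 0.115, 0, 0], [-0.1636, 0.001, 0.1234, 0, 0], [-0.1636, 0.001, 0.1234, 0, 0], [-0.1636, 0.001, 0.1234, 0, 0], [-0.1636, 0.001, 0.1234, 0, 0]]'
python3 - <<'E'
from h import *
t=np.radians(6.1);R=np.array([[np.cos(t),-np.sin(t)],[np.sin(t),np.cos(t)]]);o=np.array([.6,.095])
print((ctrl.get_state()["position"][:2]-o)@R)
shot("wrist","w7");shot("side","s7")
a=cv2.imread("pics/w7.png");b=cv2.resize(cv2.imread("pics/s7.png")[130:290,170:350],(288,384))
cv2.imwrite("pics/m7.png",np.hstack([a,b]))
E
```

```text
time: 17.15
position: [0.6231, -0.0108, 0.3474]
tool_rot: [-0.167, 3.136, 0.0]
ft_force: [0.0, -0.1, -1.1]
grip_width: 0.004
grip_force: 0.0
[ 0.01176425 -0.10770568]
```

View pics/m7.png

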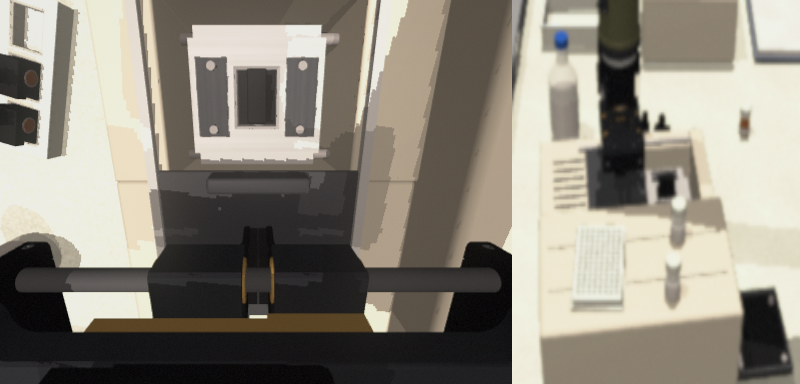

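The cartridge sits flush in the bay at (257,97) in the wrist picture. The closed fingers at (258,240) are behind the lip at (258,184). Now I'll push the cover to the front.

```bash
python3 -m inch '[[0.01, 0, 0, 0, 0], [0.02, 0, 0, 0, 0], [0.03, 0, 0, 0, 0], [0.04, 0, 0, 0, 0], [0.05, 0, 0, 0, 0], [0.06, 0, 0, 0, 0], [0.07, 0, 0, 0, 0], [0.08, 0, 0, 0, 0], [0.09, 0, 0, 0, 0], [0.1, 0, 0, 0, 0], [0.1, 0, 0, 0, 0]]'; python3 -m inch '[[0.005, 0, 0, 0, 0], [0.01, 0, 0, 0, 0], [0.015, 0, 0, 0, 0], [0.015, 0, 0, 0, 0]]'|sed -n 2,4p
```

```text
time: 18.35
position: [0.5222, -0.0216, 0.347]
tool_rot: [0.166, -3.136, -0.002]
ft_force: [0.0, 0.4, -0.2]
grip_width: 0.004
grip_force: 0.0
position: [0.508, -0.023, 0.3468]
tool_rot: [0.167, -3.136, -0.001]
ft_force: [0.4, 1.0, 0.4]
```

```bash
python3 -m inch '[[0.004, 0, 0, 0, 0], [0.008, 0, 0, 0, 0]]'|sed -n 2,4p; python3 -m inch '[[0.004, 0, 0, 0, 0], [0.006, 0, 0, 0, 0]]'|sed -n 2,4p;python3 -c "
from h import *
t=np.radians(6.1);R=np.array([[np.cos(t),-np.sin(t)],[np.sin(t),np.cos(t)]]);o=np.array([.6,.095])
shot('wrist','w8');a,P,d=cloud('w8');Q=(P[...,:2]-o)@R;Z=P[...,2]
print((ctrl.get_state()['position'][:2]-o)@R)
for lo,hi in[(.156,.162),(.17,.182)]:
    k=(Z>lo)&(Z<hi)&(abs(Q[...,1]+.1075)<.04)&(d>.05);print(k.sum(),Q[k].min(0) if k.any() else '',Q[k].max(0) if k.any() else '')"
```

```text
position: [0.5006, -0.0237, 0.3468]
tool_rot: [-0.167, 3.137, -0.0]
ft_force: [2.1, 1.2, 0.4]
position: [0.4964, -0.0241, 0.3472]
tool_rot: [-0.167, 3.128, -0.0]
ft_force: [15.5, 1.4, -11.1]
[-0.11565894 -0.10741391]
2411 [-0.16408627 -0.14748399] [-0.04689561 -0.06750905]
2007 [-0.13708062 -0.13761113] [-0.12430392 -0.07784172]
```

15 N is the stop, and the lip front is at -0.137, right against the opening's front edge (-0.139). I'll back off, rise and verify.

```bash
python3 -m inch '[[-0.005, 0, 0, 0, 0], [-0.015, 0, 0, 0, 0], [-0.015, 0, 0, 0, 0], [-0.015, 0, -0.05, 0, 0], [-0.015, 0, -0.1, 0, 0], [0.04, 0, -0.13, 0, 0], [0.04, 0, -0.13, 0, 0], [0.04, 0, -0.13, 0, 0], [0.04, 0, -0.13, 0, 0], [0.04, 0, -0.13, 0, 0]]'; python3 - <<'E'
from h import *
t=np.radians(6.1);R=np.array([[np.cos(t),-np.sin(t)],[np.sin(t),np.cos(t)]]);o=np.array([.6,.095])
shot('wrist','w9');a,P,d=cloud('w9');Q=(P[...,:2]-o)@R;Z=P[...,2]
for lo,hi in[(.17,.182),(.1575,.162)]:
    k=(Z>lo)&(Z<hi)&(abs(Q[...,1]+.1075)<.04)&(d>.05)&(Q[...,0]<.1);print(k.sum(),np.percentile(Q[k],[1,99],axis=0).round(4) if k.any() else '')
shot("side","s9")
b=cv2.resize(cv2.imread("pics/s9.png")[130:290,170:350],(288,384))
cv2.imwrite("pics/m9.png",np.hstack([cv2.imread("pics/w9.png"),b]))
E
```

```text
time: 20.2
position: [0.4553, -0.0284, 0.4758]
tool_rot: [0.167, -3.135, 0.001]
ft_force: [0.3, -0.6, -0.1]
grip_width: 0.003
grip_force: 0.0
530 [[-0.1369 -0.1369]
 [-0.1279 -0.0784]]
1516 [[-0.1366 -0.147 ]
 [-0.0866 -0.0681]]
```

View pics/m9.png

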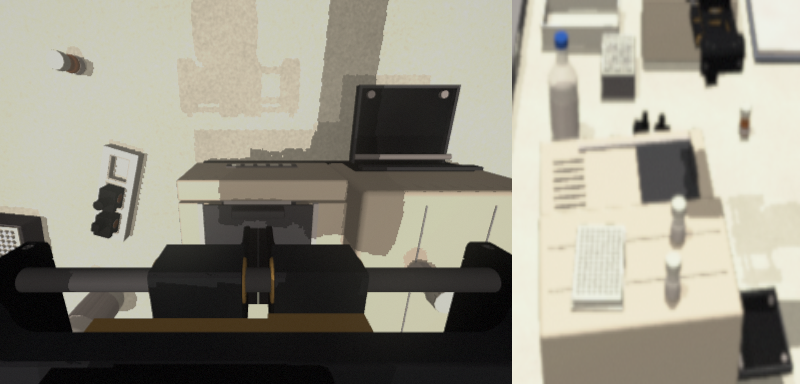

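The cover is shut over the opening: the lip is at (258,209) in the wrist view and the dark cover at (668,170) in the side view. Both other cartridges are still in their pockets and the robot is clear. Handing in.

```bash
python3 -c "
from bench import ctrl;print(ctrl.close_job())"
```

```text
the job is handed in; nothing more can be done
None
```

The full-width-tab cartridge is home in the bay and released, the dust cover is shut against its stop, and I handed the job in at about 20 s with the robot clear; no verdict was returned.

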